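Empty the drop-bottom drain hopper into its tray and shut it again

TASK

Slide the deep grey tray by its stub handle fully home under the steel drain hopper, square between its guides and against the back stop, and only then lift the sprung latch lever at the hopper's front so that its floor drops and all three blue screw caps fall into the tray. Then push the black closing bar at the hopper's side back until the empty floor is shut and the latch holds it, ready for the next batch; leave the full tray in its place, let go of everything, and do not disturb the wash bottle, the tube rack or the timer.

Things in the scene. Friction and masses are not known exactly. Their poses are not given: they have to be found in the camera images.
- hopper: Fixed stainless hopper on two rear legs; its front wall leans out towards the robot. Origin on the bench under the middle of its floor; x points away from the robot, y left, z up. Outside 170 wide (y); inside 110 (x) by 164 (y) mm; floor top at z 220, rim at z 340 mm. Legs at x 31 to 73, y +-87 to 97 mm. The space below it in front of the legs is open.
- front_rim (a point): Middle of the hopper's front rim (x -137, z 340 mm in its frame). The front wall is upright at x -58 mm up to z 262 mm and leans out from there at 45 degrees to this rim, so it overhangs the latch lever and the tray's handle at home.
- tray_home (a point): Point on the bench where the tray's origin lies when home (x -24, y 0 mm in the hopper's frame, tray and hopper axes parallel). There the tray touches a 14 mm high back stop behind it and stands between two 14 mm high side guides with 3.5 mm play each side; they hold only its rear 27 mm and their mouths flare outwards over another 24 mm.
- tray: Loose deep grey plastic tray, open on top, outside 120 (x) by 160 (y) by 95 mm high, walls and bottom 3 mm, 0.26 kg; it slides on the bench. Origin at the centre of its underside; its handle is at its -x end, towards the robot. It starts 65 to 80 mm too far forward of home, a little askew.
- tray_grip (a point): Grip point of the tray's stub handle: a straight bar 16 mm wide (across the tray's y) and 20 mm high (z 24 to 44 mm) that sticks out 48 mm forward from the tray's front wall along its -x; the point lies on its centre line 30 mm in front of the wall, 34 mm above the bench.
- latch_grip (a point): Middle of the black grip (42 long, 14 wide along the hopper's y, 16 mm thick) of the latch lever at the middle of the hopper's front; the lever points to the robot and 20 degrees down when latched. Latched it is 229 mm above the bench, under the leaning front wall, whose underside is 64 mm away square to its slope; a tool leaning back 35 to 45 degrees towards the robot reaches it.
- latch_pivot (a point): Pivot axis of the latch (parallel to the hopper's y), on the front wall 245 mm above the bench; the grip's middle is 46 mm from it.
- latch (a joint): Angle of the latch lever: 0 latched, grows as the grip is lifted, 0.6 at its stop. A spring always returns it to 0 and takes 3 to 7 N at the grip. The floor is let go at about 0.2; lift to 0.3 or more to be sure, then the lever may be released. The latch snaps by itself over the floor's tongue when the floor is swung fully up.
- floor_flap (a joint): Angle of the hopper's hinged floor: 0 shut, 1.0 hanging open. It is hinged along its rear edge, its front edge falls. It does not stay shut unless latched (it rests at about 0.01 then).
- floor_hinge (a point): Point on the floor's hinge axis (parallel to the hopper's y), level with the middle of the closing bar; 60 mm behind the hopper's origin, 213 mm above the bench.
- closing_bar (a point): Middle of the closing bar: black, round, 16 mm in diameter, 55 mm long, parallel to the hinge, on a 115 mm arm fixed to the floor on the hopper's left (+y) side, 58 mm outside the side wall. Floor shut: the arm stands up, leaning 10 degrees to the front; open: 67 degrees. Pushing the bar back (+x) along its arc lifts the floor; 2 to 12 N, and the latch snaps at the end.
- cap_1: Loose blue ribbed plastic screw cap, 58 mm in diameter, 40 mm high, about 30 g; origin at the centre of its underside. The three caps are alike and start in the hopper, on its floor.
- cap_2: Loose blue ribbed plastic screw cap, 58 mm in diameter, 40 mm high, about 30 g; origin at the centre of its underside. The three caps are alike and start in the hopper, on its floor.
- cap_3: Loose blue ribbed plastic screw cap, 58 mm in diameter, 40 mm high, about 30 g; origin at the centre of its underside. The three caps are alike and start in the hopper, on its floor.
- cap_1_mid (a point): Centre of cap_1, 20 mm above its origin along its axis.
- cap_2_mid (a point): Centre of cap_2, 20 mm above its origin along its axis.
- cap_3_mid (a point): Centre of cap_3, 20 mm above its origin along its axis.
- wash_bottle: Bystander: white wash bottle with spout, 103x69x223 mm, standing to the right; origin at the centre of its underside.
- tube_rack: Bystander: rack of five stoppered test tubes, 48x170x118 mm, standing to the left; origin at the centre of its underside.
- timer: Bystander: small bench timer, 32x66x60 mm, standing on the left near the bench's edge; origin at the centre of its underside.
Not all that is in view belongs to the job. What is shaped like the cap_2 but purple is not meant.

How it is judged:
By the outcome, as a careful person would: the job done as asked, in the order asked, and still so for the second after the job is handed in, with the robot touching nothing.
It also fails if it takes over 64 s, if anything falls off the work surface, if the arm or the gripper's body presses on something with over 40 N, if the wrist force passes 120 N, or if a joint passes its speed limit or range.

ROBOT

A 6-joint arm with a two-finger parallel gripper is mounted at the origin on the work surface; the furniture and walls round the work are solid. World frame = base frame: x ahead of the robot, y to its left, z up, the work surface at z = 0. Lengths are in m, angles in rad, forces in N, time in s.
With the tool pointing down it reaches from about 0.25 to 0.775 m from the base axis. Payload 4 kg.
Tool frame: the origin (TCP) lies at the very end of the fingers, on their centre line; the grasp point (between the pads) lies 19 mm behind it; z points along the fingers, y is the direction in which the jaws open and shut (so a half turn about z gives the same grasp; the last joint's range is limited). The gripper opens to 94 mm and grips with 3 to 60 N. Pads are 16 mm wide; open, the fingers measure 119 mm over their backs; the gripper's body (75 mm by 177 mm) begins 78 mm behind the grasp point.
Start: joints at [-1.247, 0.087, 1.371, -0, 1.684, -0.103], TCP at [0.228, -0.501, 0.206] pointing down, gripper open.
Joint ranges: [-3.1, 3.1], [-0.76, 2.03], [0.27, 2.55], [-1.08, 4.22], [0.17, 2.65], [-2.57, 2.57]. Speed limits (rad/s): [2.79, 2.79, 3.14, 3.14, 3.14, 3.14].

INTERFACE

Orientations are given as a unit quaternion [x, y, z, w].
In Python, from plant import observe, get_image, hand_in gives the robot as it stands.
- The arm moves only by the tool move_arm, never from a script. Its argument "motion" is a list of rows, each a list of 2 entries, a list of its own where there are three numbers: the shift along the tool's x, y, z in mm, then the turn, a rotation vector about the tool's x, y, z in rad. A call has exactly 8 rows; each row is the pose to reach, as a shift and turn from the pose measured when the call began, along the tool's axes at that moment; what a row does not reach only later rows make up. A row lasts 1/12 s, in which the tool goes at most 41.7 mm and 7.16 degrees, less where a joint would pass 70% of its speed; a pose out of reach is approached as far as the arm can. A call with a gripper value outside its range is refused whole. "fingers" is the finger opening in mm, from 0 to 94, set as the call begins (left out, the last holds). The fingers move at their own pace and stop on an object; "grip_force" is the grip in N (left out, the last holds). Time passes only in rows, so rows that repeat a pose let the fingers close, or fill a call up. It gives the time, the measured TCP pose, the force and the opening at its end, in the units of the state.
- observe(): the state, without advancing time (a new reading comes with each control period).
- get_image(name): name is "side" or "top" or "wrist"; returns a dict with "color" (420x560x3 uint8, red, green, blue), "mtx" (3x3 intrinsics, pixels), "rvec" (rotation vector, rad) and "tvec" (3), from world to camera coordinates, as OpenCV has them; the wrist camera has in their place "T_tool_cam" (4x4, takes a point from camera to tool coordinates, whose origin is the TCP and whose axes are the flange's). Camera axes: x right, y down, z forward; pixel columns grow to the right and rows downward; lengths in m; the calibration is good to about 2 mm. A picture is of the moment at which its call begins: read the wrist's pose just before it. There is no depth.
- hand_in(): hands the job in, once; it reports no verdict.
The state is a dict: "clock": time; "joint_pos": joint angles; "qd": joint speeds; "tau": joint torques, N m; "position": TCP position; "tcp_rot": TCP orientation; "ft_force": force on the tool from outside, world axes, zero at the start; "wrist_torque": the same for the moment, N m; "finger_gap": finger opening in m.
Only numpy, scipy, OpenCV 4.12 (cv2) and the standard library are available. Lean on these libraries where they do the work, as an engineer would, in place of code of your own. Each camera call takes 0.05 s, during which the arm holds its last target. There are 200 camera calls.

## Working session

There is one attempt and no reset: what is moved stays moved. The work goes in short steps, Python scripts to look and compute and a tool call to move; the robot and the scene stay as the last step left them, time stands still between calls to the robot, and variables do not carry over. Pictures are saved under pics/ and viewed, about 8 in all and at most 12, crops included, and the job is handed in when it is done.

Besides the shell and the picture viewer there is one more tool, called after ">>>" in YAML: its name, and indented under it one key for each argument. move_arm: Moves the arm, as the interface text tells. Its arguments: {"type":"object","properties":{"motion":{"type":"array","items":{"type":"array"}},"fingers":{"type":"number"},"grip_force":{"type":"number"}},"required":["motion"]}

```bash
mkdir -p pics; ls; python3 - <<'E'
from plant import observe,get_image
import cv2
print(observe())
for n in ("side","top"):
    g=get_image(n); cv2.imwrite(f"pics/{n}0.png",g["color"][:,:,::-1]); print(n,g["mtx"],g["rvec"],g["tvec"])
print(get_image("wrist")["T_tool_cam"])
E
```

```text
pics
{'clock': 0.0, 'joint_pos': array([-1.24711345e+00,  8.79483531e-02,  1.37221288e+00, -1.08374208e-05,
        1.68359144e+00, -1.03141886e-01]), 'qd': array([-0.00124603,  0.00013768,  0.0005773 , -0.00194082, -0.00272131,
        0.00081317]), 'tau': array([ 5.44071190e-05, -3.40183711e+01, -3.02425933e+01,  7.16640777e-02,
        3.31194210e-02, -1.58938155e-04]), 'position': array([ 0.22749089, -0.50016036,  0.2043288 ]), 'tcp_rot': array([ 9.77313436e-01,  2.11795378e-01, -1.24204112e-04, -1.07285654e-03]), 'ft_force': array([ 0.2750559 , -0.35540298, -0.49050665]), 'wrist_torque': array([0.02771338, 0.02804532, 0.04420904]), 'finger_gap': 0.09417164855756326}
side [[502.53546129   0.         279.91594667]
 [  0.         502.53546129 206.14880947]
 [  0.           0.           1.        ]] [ 0.54479641 -2.4246491   1.51702616] [0.46282032 0.26685051 1.28567948]
top [[524.70059892   0.         277.51171317]
 [  0.         524.70059892 204.97528203]
 [  0.           0.           1.        ]] [ 2.20495454 -2.19164033  0.08821454] [-0.02195668  0.53058537  1.46672692]
[[-7.02164229e-04 -9.66457269e-01 -2.56826507e-01  7.58724558e-02]
 [ 9.99999242e-01 -4.18736474e-04 -1.15826357e-03  3.13959832e-04]
 [ 1.01186962e-03 -2.56827126e-01  9.66456830e-01 -1.78637983e-01]
 [ 0.00000000e+00  0.00000000e+00  0.00000000e+00  1.00000000e+00]]
```

View pics/side0.png

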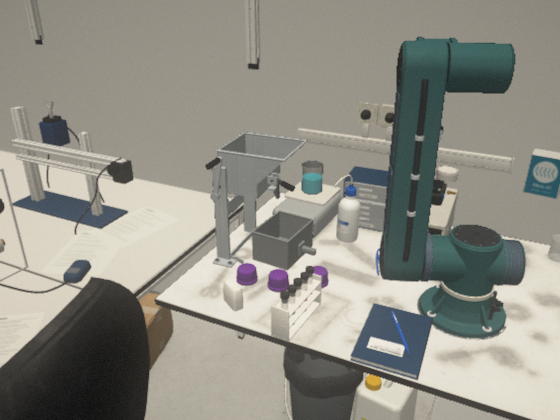

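View pics/top0.png

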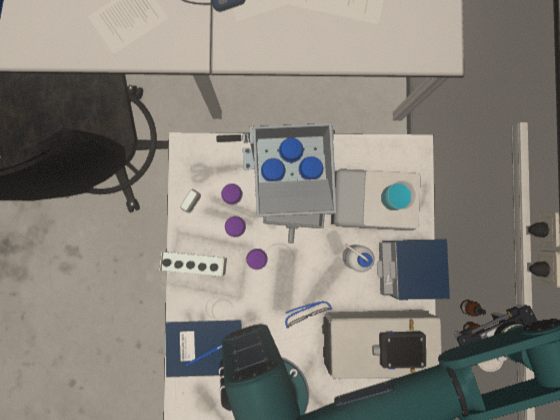

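The side view shows the hopper at about (260,150), with the tray's handle at (308,250). In the top view the hopper is at (292,170) and the handle at (291,235). Next I'll enlarge both views.

```bash
python3 - <<'E'
import cv2,numpy as np
t=cv2.imread("pics/top0.png")[118:248,210:340]; s=cv2.imread("pics/side0.png")[130:280,195:325]
a=cv2.resize(t,None,fx=4.6,fy=4.6,interpolation=cv2.INTER_CUBIC)[:598]
cv2.imwrite("pics/t1.png",a)
cv2.imwrite("pics/s1.png",cv2.resize(s,None,fx=4,fy=4,interpolation=cv2.INTER_CUBIC))
E
```

```text
(no output)
```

View pics/t1.png

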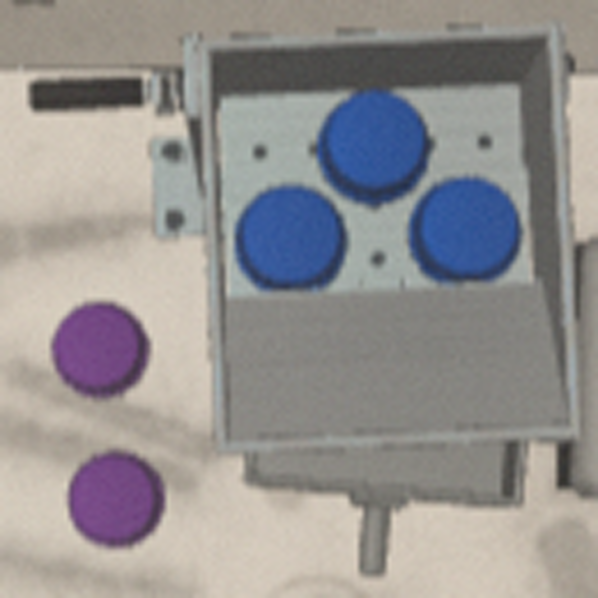

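View pics/s1.png

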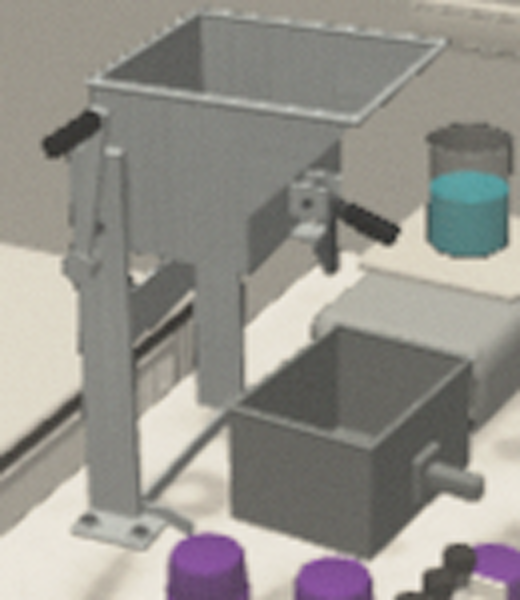

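```bash
cat > h.py <<'E'
import numpy as np,cv2
from scipy.spatial.transform import Rotation as R
CAL={"side":([502.53546129,279.91594667,206.14880947],[0.54479641,-2.4246491,1.51702616],[0.46282032,0.26685051,1.28567948]),
"top":([524.70059892,277.51171317,204.97528203],[2.20495454,-2.19164033,0.08821454],[-0.02195668,0.53058537,1.46672692])}
def ray(c,p):
    (f,cx,cy),r,t=CAL[c]; M=cv2.Rodrigues(np.array(r))[0]
    return -M.T@np.array(t), M.T@np.array([(p[0]-cx)/f,(p[1]-cy)/f,1])
def onz(c,p,z):
    o,d=ray(c,p); return o+d*(z-o[2])/d[2]
def tri(p,q):  # top, side
    o1,d1=ray("top",p);o2,d2=ray("side",q)
    s=np.linalg.lstsq(np.c_[d1,-d2],o2-o1,rcond=None)[0]
    a=o1+s[0]*d1;b=o2+s[1]*d2; return (a+b)/2,np.linalg.norm(a-b)
def proj(c,P):
    (f,cx,cy),r,t=CAL[c]; q=cv2.Rodrigues(np.array(r))[0]@P+np.array(t); return f*q[0]/q[2]+cx,f*q[1]/q[2]+cy
T=lambda u,v:((u+.5)/4.6-.5+210,(v+.5)/4.6-.5+118)
S=lambda u,v:((u+.5)/4-.5+195,(v+.5)/4-.5+130)
E
python3 - <<'E'
from h import *
np.set_printoptions(precision=4,suppress=True)
t={k:onz("top",T(*v),.34) for k,v in dict(fl=(219,443),fr=(577,434),bl=(202,40),br=(556,27)).items()}
s={k:onz("side",S(*v),.34) for k,v in dict(bl=(92,82),fl=(358,122),br=(200,12),fr=(445,42)).items()}
for k in t: print(k,t[k],s[k])
for n,d in (("top",t),("side",s)):
    e=d["fl"]-d["bl"];f=d["fl"]-d["fr"]
    print(n,"yaw from sides",np.arctan2(-e[1],-e[0]),np.arctan2(-(d["fr"]-d["br"])[1],-(d["fr"]-d["br"])[0]),"front",np.arctan2(-f[0],f[1]),"back",np.arctan2(-(d["bl"]-d["br"])[0],(d["bl"]-d["br"])[1]),np.linalg.norm(e),np.linalg.norm(f),"frontmid",(d["fl"]+d["fr"])/2)
a=onz("top",T(246,483),.095);b=onz("top",T(522,503),.095)
a2=onz("side",S(370,447),.095);b2=onz("side",S(470,362),.095);c2=onz("side",S(232,408),.095);d2=onz("side",S(340,327),.095)
print("tray top",a,b,"side",a2,b2,c2,d2)
f=a-b;g=a2-b2;h=c2-a2;print(np.arctan2(-f[0],f[1]),np.arctan2(-g[0],g[1]),np.arctan2(h[1],h[0]),np.linalg.norm(f),np.linalg.norm(g),np.linalg.norm(h))
h0=onz("top",T(373,575),.036);h1=onz("top",T(377,508),.044);print("handle",h0,h1,np.arctan2(*(h1-h0)[[1,0]]))
print("latch",onz("side",S(368,222),.229));print("bar",tri(T(87,94),S(72,133)))
E
```

```text
fl [0.4905 0.0316 0.34  ] [0.4866 0.0297 0.34  ]
fr [ 0.4959 -0.1404  0.34  ] [ 0.4981 -0.1442  0.34  ]
bl [0.6858 0.0414 0.34  ] [0.6817 0.0384 0.34  ]
br [ 0.6938 -0.1304  0.34  ] [ 0.6906 -0.1296  0.34  ]
top yaw from sides 0.04999794729467746 0.05027312948499195 front 0.0314827071027216 back 0.046508561213098695 0.19562720652455312 0.17213868210139707 frontmid [ 0.4932 -0.0544  0.34  ]
side yaw from sides 0.04484647340503539 0.07540381998465957 front 0.06588359367595245 back 0.05316520070896917 0.19530366922339154 0.17421688980926395 frontmid [ 0.4923 -0.0572  0.34  ]
tray top [0.4784 0.0209 0.095 ] [ 0.4677 -0.1396  0.095 ] side [0.4799 0.0204 0.095 ] [ 0.4648 -0.1297  0.095 ] [0.594 0.012 0.095] [ 0.5793 -0.1409  0.095 ]
-0.06633156446663806 -0.1004114022463609 -0.07302856104823881 0.1608804023085537 0.1508099616894286 0.1143516616447701
handle [ 0.425  -0.0556  0.036 ] [ 0.4653 -0.0575  0.044 ] -0.04723889534180948
latch [ 0.5186 -0.0581  0.229 ]
bar (array([0.6613, 0.0977, 0.327 ]), np.float64(0.00010908495822481273))
```

```bash
cat >> h.py <<'E'
np.set_printoptions(precision=4,suppress=True)
H0=np.array([.629,-.048,0]);HY=.048
def hop(x,y,z): # mm in hopper frame -> world
    return H0+R.from_euler("z",HY).apply(np.array([x,y,z])/1000)
def ori(lean,yaw,roll=0): # lean back deg, yaw rad, roll about tool z
    l=np.radians(lean)
    M=np.array([[np.cos(l),0,np.sin(l)],[0,-1,0],[np.sin(l),0,-np.cos(l)]])
    return R.from_euler("z",yaw)*R.from_matrix(M)*R.from_euler("z",roll)
def rel(p,r,s=None): # tool-frame shift mm & turn from now; p = TCP
    if s is None:
        from plant import observe; s=observe()
    q=R.from_quat(s["tcp_rot"])
    return np.round(q.inv().apply(p-s["position"])*1000,1),np.round((q.inv()*r).as_rotvec(),3)
def tcp(g,r,d=.019): return np.asarray(g)+r.apply([0,0,d]) # TCP for grasp point g
E
python3 - <<'E'
from h import *
r=ori(35,-.06)
s=dict(position=np.array([.2275,-.5,.405]),tcp_rot=np.array([9.77313436e-01,2.11795378e-01,-1.24e-04,-1.07e-03]))
print(rel(np.array([.40,-.056,.38]),r,s)); print(tri((364,262),(350,190)), onz("top",(362,258),.15))
E
```

```text
(array([ 340.8, -332.7,   25.8]), array([-0.151,  0.599,  0.471]))
(array([ 0.3809, -0.2344,  0.1693]), np.float64(0.005518260412534815)) [ 0.3876 -0.2338  0.15  ]
```

>>> move_arm:
  motion:
    - [[0, 0, -25], [0, 0, 0]]
    - [[0, 0, -50], [0, 0, 0]]
    - [[0, 0, -75], [0, 0, 0]]
    - [[0, 0, -100], [0, 0, 0]]
    - [[0, 0, -125], [0, 0, 0]]
    - [[0, 0, -150], [0, 0, 0]]
    - [[0, 0, -175], [0, 0, 0]]
    - [[0, 0, -200], [0, 0, 0]]
  fingers: 50
  grip_force: 25

```text
clock: 0.82
position: [0.2276, -0.5004, 0.4054]
tcp_rot: [0.977, 0.212, -0.0, -0.001]
ft_force: [-0.2, 0.1, -0.0]
finger_gap: 0.0501
```

>>> move_arm:
  motion:
    - [[26, -25, 2], [-0.012, 0.045, 0.035]]
    - [[51, -50, 4], [-0.023, 0.09, 0.07]]
    - [[77, -75, 6], [-0.034, 0.135, 0.106]]
    - [[102, -100, 8], [-0.045, 0.18, 0.141]]
    - [[128, -125, 10], [-0.057, 0.225, 0.177]]
    - [[153, -150, 11], [-0.068, 0.27, 0.212]]
    - [[179, -175, 13], [-0.08, 0.315, 0.247]]
    - [[204, -200, 15], [-0.09, 0.36, 0.283]]

```text
clock: 1.48
position: [0.3308, -0.2322, 0.3907]
tcp_rot: [0.98, 0.068, 0.185, 0.004]
ft_force: [1.4, 0.6, -0.0]
finger_gap: 0.0503
```

```bash
python3 - <<'E'
from h import *
print(rel(np.array([.40,-.056,.30]),ori(35,-.06)))
E
```

```text
(array([  54.7, -168.6,  112.4]), array([-0.061,  0.237,  0.185]))
```

>>> move_arm:
  motion:
    - [[7, -26, 7], [-0.008, 0.03, 0.023]]
    - [[14, -52, 18], [-0.015, 0.06, 0.046]]
    - [[21, -78, 30], [-0.023, 0.09, 0.07]]
    - [[28, -102, 45], [-0.03, 0.12, 0.093]]
    - [[36, -124, 63], [-0.038, 0.15, 0.116]]
    - [[43, -143, 82], [-0.046, 0.18, 0.139]]
    - [[50, -158, 99], [-0.054, 0.21, 0.162]]
    - [[55, -169, 112], [-0.061, 0.237, 0.185]]

```text
clock: 2.15
position: [0.3998, -0.0539, 0.2988]
tcp_rot: [0.953, -0.029, 0.301, 0.009]
ft_force: [0.4, -0.8, 0.2]
finger_gap: 0.0498
```

```bash
python3 - <<'E'
from h import *
from plant import *
s=observe(); print(s["position"],s["joint_pos"])
g=get_image("wrist"); cv2.imwrite("pics/w1.png",g["color"][:,:,::-1]); print(g["mtx"])
r=ori(35,-.06); G=np.array([.440,-.057,.036])
print(rel(tcp(G,r),r))
E
```

```text
[ 0.3998 -0.0539  0.2988] [-0.4907 -0.7442  1.9127  0.2459  1.4108  1.1713]
[[342.5302   0.     276.9609]
 [  0.     342.5302 209.8349]
 [  0.       0.       1.    ]]
(array([-114.3,    4.4,  255.5]), array([-0.005,  0.003,  0.   ]))
```

View pics/w1.png

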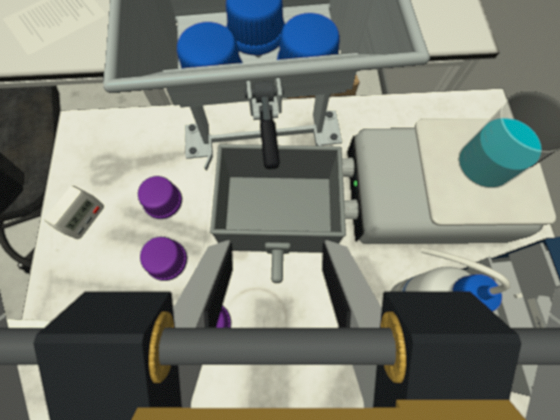

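Wrist view: handle from (277,250) to (278,281), latch grip from (265,113) to (270,165), tray front corners at (212,236) and (346,237). The fingers straddle the handle.

```bash
cat >> h.py <<'E'
TC=np.array([[-7.02164229e-04,-9.66457269e-01,-2.56826507e-01,7.58724558e-02],[9.99999242e-01,-4.18736474e-04,-1.15826357e-03,3.13959832e-04],[1.01186962e-03,-2.56827126e-01,9.66456830e-01,-1.78637983e-01]])
def wz(p,z,s):
    q=R.from_quat(s["tcp_rot"]); o=s["position"]+q.apply(TC[:,3]); d=q.apply(TC[:,:3]@[(p[0]-276.96)/342.53,(p[1]-209.83)/342.53,1])
    return o+d*(z-o[2])/d[2]
E
python3 - <<'E'
from h import *
from plant import observe
s=observe()
print("handle",wz((277,252),.044,s),wz((278,283),.036,s))
print("tray fc",wz((212,236),.095,s),wz((346,237),.095,s))
print("latch mid",wz((267.5,139),.232,s)," hop pred",hop(-109,0,229))
print("rim",wz((107,88),.34,s),wz((427,62),.34,s),"pred",hop(-137,85,340),hop(-137,-85,340))
E
```

```text
handle [ 0.4606 -0.0538  0.044 ] [ 0.4216 -0.0528  0.036 ]
tray fc [0.4726 0.0222 0.095 ] [ 0.4622 -0.1355  0.095 ]
latch mid [ 0.5158 -0.0498  0.232 ]  hop pred [ 0.5201 -0.0532  0.229 ]
rim [0.4847 0.0319 0.34  ] [ 0.4913 -0.1373  0.34  ] pred [0.4881 0.0303 0.34  ] [ 0.4962 -0.1395  0.34  ]
```

>>> move_arm:
  motion:
    - [[-14, 0, 32], [0, 0, 0]]
    - [[-28, 1, 64], [0, 0, 0]]
    - [[-43, 1, 96], [0, 0, 0]]
    - [[-57, 2, 128], [0, 0, 0]]
    - [[-72, 2, 160], [0, 0, 0]]
    - [[-86, 3, 190], [0, 0, 0]]
    - [[-101, 3, 222], [0, 0, 0]]
    - [[-113, 3, 252], [0, 0, 0]]

```text
clock: 2.87
position: [0.4496, -0.0566, 0.0225]
tcp_rot: [0.954, -0.028, 0.299, 0.007]
ft_force: [0.3, -0.4, -0.6]
finger_gap: 0.0497
```

```bash
python3 - <<'E'
from h import *
from plant import *
s=observe(); print(s["position"],s["joint_pos"],s["ft_force"])
g=get_image("wrist"); cv2.imwrite("pics/w2.png",g["color"][:,:,::-1])
E
```

```text
[ 0.4496 -0.0566  0.0225] [-0.4077 -0.4614  2.3329  0.3072  0.7166  1.0462] [ 0.2755 -0.4363 -0.5877]
```

View pics/w2.png

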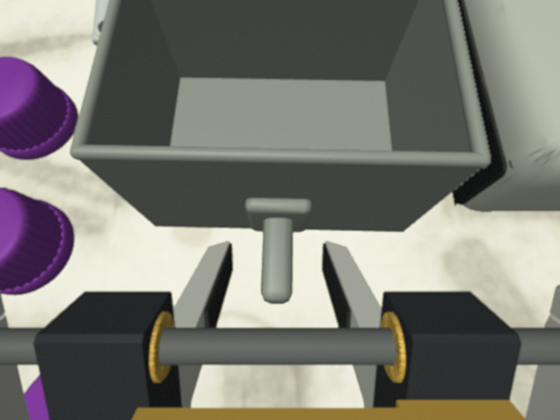

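The handle, at (277,215) to (277,300), is centred between the open fingers, so I'll close on it.

>>> move_arm:
  motion:
    - [[0, 0, 0], [0, 0, 0]]
    - [[0, 0, 0], [0, 0, 0]]
    - [[0, 0, 0], [0, 0, 0]]
    - [[0, 0, 0], [0, 0, 0]]
    - [[0, 0, 0], [0, 0, 0]]
    - [[0, 0, 0], [0, 0, 0]]
    - [[0, 0, 0], [0, 0, 0]]
    - [[0, 0, 0], [0, 0, 0]]
  fingers: 0

```text
clock: 3.58
position: [0.4468, -0.0557, 0.0167]
tcp_rot: [0.955, -0.028, 0.294, 0.006]
ft_force: [-5.5, -1.3, 7.9]
finger_gap: 0.0155
```

```bash
python3 - <<'E'
from h import *
from plant import *
s=observe(); print(s["position"],s["ft_force"],s["finger_gap"],ori(35,-.06).as_quat())
# tray pose est: yaw -.067, grip point relative -> keep tool-in-tray offset
yt=-.066; O=np.array([.531,-.061,0])   # tray origin est
def go(tx,ty,yaw): # tray pose in hopper frame (mm, rad)
    P=hop(tx,ty,0); d=R.from_euler("z",HY+yaw-yt)
    p=P+d.apply(s["position"]-O); r=d*R.from_quat(s["tcp_rot"]); return rel(p,r,s)
Oh=R.from_euler("z",-HY).apply(O-H0)*1000; print("tray in hopper",Oh, yt-HY)
for a in ((-75,0,0),(-60,0,0),(-45,0,0),(-30,0,0),(-24,0,0)): print(a,go(*a))
E
```

```text
[ 0.4468 -0.0557  0.0167] [-5.4787 -1.3161  7.909 ] 0.015493515237044366 [ 0.9533 -0.0286  0.3006  0.009 ]
tray in hopper [-98.5109  -8.2828   0.    ] -0.114
(-75, 0, 0) (array([19. , -1.1, 12.9]), array([ 0.064, -0.001, -0.094]))
(-60, 0, 0) (array([31.3, -2.7, 21.3]), array([ 0.064, -0.001, -0.094]))
(-45, 0, 0) (array([43.7, -4.2, 29.7]), array([ 0.064, -0.001, -0.094]))
(-30, 0, 0) (array([56. , -5.8, 38.1]), array([ 0.064, -0.001, -0.094]))
(-24, 0, 0) (array([60.9, -6.4, 41.5]), array([ 0.064, -0.001, -0.094]))
```

>>> move_arm:
  motion:
    - [[3, 0, 2], [0.01, 0, -0.015]]
    - [[6, 0, 4], [0.02, 0, -0.03]]
    - [[9, -1, 6], [0.03, 0, -0.045]]
    - [[12, -1, 8], [0.04, 0, -0.06]]
    - [[16, -1, 11], [0.052, -0.001, -0.077]]
    - [[20, -1, 13.5], [0.064, -0.001, -0.094]]
    - [[25, -2, 17], [0.064, -0.001, -0.094]]
    - [[29, -2, 19.5], [0.064, -0.001, -0.094]]

```text
clock: 4.25
position: [0.482, -0.0557, 0.0169]
tcp_rot: [0.955, 0.026, 0.294, -0.011]
ft_force: [-2.7, -0.6, -0.1]
finger_gap: 0.0158
```

```bash
python3 - <<'E'
from h import *
from plant import *
s=observe(); print(s["position"],s["ft_force"],s["wrist_torque"],s["joint_pos"])
g=get_image("wrist"); cv2.imwrite("pics/w3.png",g["color"][:,:,::-1])
E
```

```text
[ 0.482  -0.0557  0.0169] [-2.7179 -0.561  -0.0926] [-0.2154  0.3821 -0.087 ] [-0.4299 -0.3261  2.2585  0.4194  0.7151  0.8368]
```

View pics/w3.png

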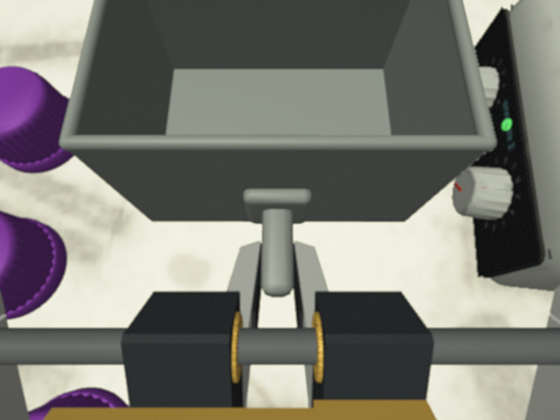

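The tray is gripped and square to the tool, with its front rim corners at (62,140) and (492,143). I'll check the lateral offset, then slide.

```bash
python3 - <<'E'
from h import *
from plant import *
s=observe()
a=wz((62,141),.095,s);b=wz((492,144),.095,s); q=R.from_euler("z",-HY)
print(a,b,"hopper",q.apply(a-H0)*1000,q.apply(b-H0)*1000)
M=R.from_quat(s["tcp_rot"]).as_matrix(); print("tool yaw",np.arctan2(M[1,2],M[0,2]),np.arctan2(-M[0,1],M[1,1])) 
print("tcp hop",q.apply(s["position"]-H0)*1000)
t=R.from_euler("z",HY).apply([1,0,0]); print("tool axis per mm fwd",R.from_quat(s["tcp_rot"]).inv().apply(t), R.from_quat(s["tcp_rot"]).inv().apply(R.from_euler("z",HY).apply([0,1,0])))
E
```

```text
[0.5076 0.0261 0.095 ] [ 0.5148 -0.1348  0.095 ] hopper [-117.6635   79.8246   95.    ] [-118.2467  -81.1915   95.    ]
tool yaw 0.06493642503651864 -3.085139627390907
tcp hop [-146.4712   -0.8208   17.2752]
tool axis per mm fwd [0.8267 0.0085 0.5625] [ 0.0037 -0.9999  0.0095]
```

>>> move_arm:
  motion:
    - [[3, -0.2, 2], [0, 0, 0]]
    - [[6, -0.4, 4], [0, 0, 0]]
    - [[9, -0.5, 6], [0, 0, 0]]
    - [[12, -0.6, 8], [0, 0, 0]]
    - [[15, -0.6, 10], [0, 0, 0]]
    - [[17.5, -0.6, 12], [0, 0, 0]]
    - [[20, -0.6, 13.6], [0, 0, 0]]
    - [[22.5, -0.6, 15.3], [0, 0, 0]]

```text
clock: 4.97
position: [0.5101, -0.0536, 0.0172]
tcp_rot: [0.955, 0.026, 0.294, -0.011]
ft_force: [-1.7, -0.1, -0.3]
finger_gap: 0.0158
```

>>> move_arm:
  motion:
    - [[0.8, 0, 0.6], [0, 0, 0]]
    - [[1.7, 0, 1.1], [0, 0, 0]]
    - [[2.5, 0, 1.7], [0, 0, 0]]
    - [[3.3, 0, 2.3], [0, 0, 0]]
    - [[4.1, 0, 2.8], [0, 0, 0]]
    - [[5, 0, 3.4], [0, 0, 0]]
    - [[5.8, 0, 3.9], [0, 0, 0]]
    - [[6.6, 0, 4.5], [0, 0, 0]]

```text
clock: 5.63
position: [0.5181, -0.0532, 0.0172]
tcp_rot: [0.955, 0.026, 0.294, -0.011]
ft_force: [-2.1, -0.3, 0.3]
finger_gap: 0.0153
```

>>> move_arm:
  motion:
    - [[0.8, 0, 0.6], [0, 0, 0]]
    - [[1.7, 0, 1.1], [0, 0, 0]]
    - [[2.5, 0, 1.7], [0, 0, 0]]
    - [[3.3, 0, 2.3], [0, 0, 0]]
    - [[4.1, 0, 2.8], [0, 0, 0]]
    - [[4.1, 0, 2.8], [0, 0, 0]]
    - [[4.1, 0, 2.8], [0, 0, 0]]
    - [[4.1, 0, 2.8], [0, 0, 0]]

```text
clock: 6.3
position: [0.5207, -0.0529, 0.0166]
tcp_rot: [0.956, 0.027, 0.292, -0.011]
ft_force: [-26.7, -2.6, 18.9]
finger_gap: 0.0156
```

```bash
python3 - <<'E'
from h import *
from plant import *
s=observe(); print(s["position"],s["ft_force"],s["wrist_torque"])
w=get_image("wrist")["color"][:,:,::-1]; s2=get_image("side")["color"][:,:,::-1]
cv2.imwrite("pics/c4.png",np.hstack([cv2.resize(w,(400,300)),cv2.resize(s2[130:280,195:395],(400,300),interpolation=cv2.INTER_CUBIC)]))
cv2.imwrite("pics/w4.png",w);cv2.imwrite("pics/s4.png",s2)
E
```

```text
[ 0.5207 -0.0529  0.0166] [-26.7476  -2.5919  18.8722] [-0.503   2.3316 -0.396 ]
```

View pics/c4.png

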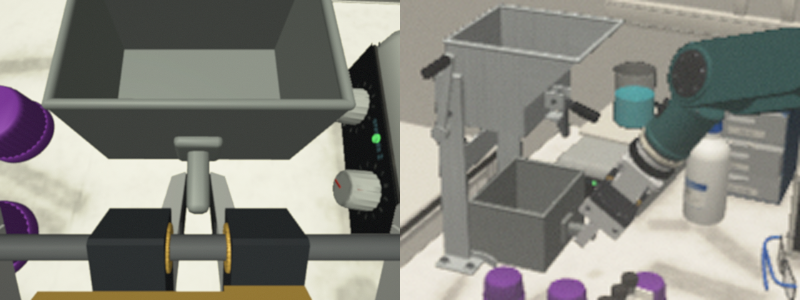

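Contact with the stop at 27 N, tray between the guides. I'll release, then push the handle's end with closed fingers so the stop squares the tray.

>>> move_arm:
  motion:
    - [[0, 0, 0], [0, 0, 0]]
    - [[0, 0, 0], [0, 0, 0]]
    - [[0, 0, 0], [0, 0, 0]]
    - [[0, 0, 0], [0, 0, 0]]
    - [[-8, 0, -5.4], [0, 0, 0]]
    - [[-17, 0, -11], [0, 0, 0]]
    - [[-25, 0, -17], [0, 0, 0]]
    - [[-35, 0, -22], [0, 0, 0]]
  fingers: 36

```text
clock: 7.07
position: [0.4797, -0.0553, 0.0158]
tcp_rot: [0.956, 0.027, 0.292, -0.011]
ft_force: [1.0, -0.0, -0.1]
finger_gap: 0.0361
```

```bash
python3 - <<'E'
from h import *
from plant import *
s=observe(); print(s["position"],s["ft_force"],s["joint_pos"])
g=get_image("wrist"); w=g["color"][:,:,::-1]; cv2.imwrite("pics/w5.png",w)
print(rel(s["position"]+[0,0,.010],ori(35,.048),s))
E
```

```text
[ 0.4797 -0.0553  0.0158] [ 1.0192 -0.0317 -0.0731] [-0.4309 -0.3293  2.2617  0.4173  0.7183  0.835 ]
(array([ 5.6, -0.1, -8.3]), array([-0.01 ,  0.018,  0.006]))
```

View pics/w5.png

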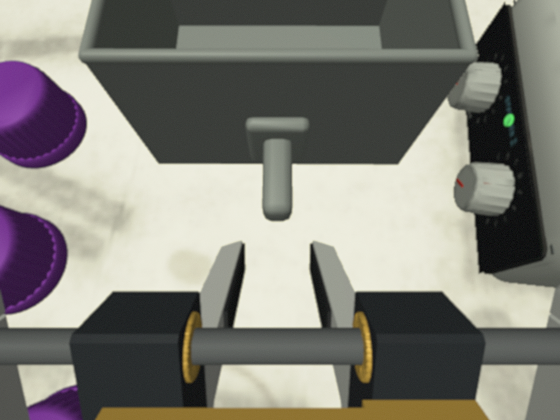

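The tray stayed put, with the handle end at (277,216), clear in front of the open fingers. I'll close and nudge the handle end.

```bash
python3 - <<'E'
from h import *
from plant import *
s=observe(); q=R.from_euler("z",-HY)
print("bar end",wz((277,219),.036,s)); a=wz((82,58),.095,s);b=wz((475,58),.095,s);print(q.apply(a-H0)*1000,q.apply(b-H0)*1000,"yaw",np.arctan2(-(a-b)[0],(a-b)[1])-HY)
E
```

```text
bar end [ 0.4942 -0.0541  0.036 ]
[-86.2784  78.9987  95.    ] [-85.5786 -78.3355  95.    ] yaw 0.004448139721411913
```

>>> move_arm:
  motion:
    - [[5, 0, -8], [0, 0.018, 0]]
    - [[5, 0, -8], [0, 0.018, 0]]
    - [[5, 0, -8], [0, 0.018, 0]]
    - [[5, 0, -8], [0, 0.018, 0]]
    - [[5, 0, -8], [0, 0.018, 0]]
    - [[9, 0, -5], [0, 0.018, 0]]
    - [[11, 0, -4], [0, 0.018, 0]]
    - [[13, 0, -2.5], [0, 0.018, 0]]
  fingers: 0

```text
clock: 7.78
position: [0.4875, -0.0542, 0.0236]
tcp_rot: [0.954, 0.027, 0.299, -0.012]
ft_force: [-0.1, -0.0, -0.6]
finger_gap: 0.0005
```

>>> move_arm:
  motion:
    - [[3, 0, -4], [0, 0, 0]]
    - [[5, 0, -3], [0, 0, 0]]
    - [[6.5, 0, -2], [0, 0, 0]]
    - [[8, 0, -1], [0, 0, 0]]
    - [[9, 0, -0.2], [0, 0, 0]]
    - [[10, 0, 0.5], [0, 0, 0]]
    - [[11, 0, 1.1], [0, 0, 0]]
    - [[12, 0, 1.8], [0, 0, 0]]

```text
clock: 8.45
position: [0.4912, -0.0536, 0.0277]
tcp_rot: [0.956, 0.033, 0.291, -0.011]
ft_force: [-96.5, -9.4, 70.9]
finger_gap: 0.0001
```

Far too hard: the measured force is about 120 N, right at the limit. Backing off at once.

>>> move_arm:
  motion:
    - [[0, 0, 0], [0, 0, 0]]
    - [[-6, 0, -4], [0, 0, 0]]
    - [[-12, 0, -8], [0, 0, 0]]
    - [[-20, 0, -14], [0, 0, 0]]
    - [[-30, 0, -22], [0, 0, 0]]
    - [[-40, 0, -30], [0, 0, 0]]
    - [[-50, 0, -36], [0, 0, 0]]
    - [[-56, 0, -40], [0, 0, 0]]

```text
clock: 9.12
position: [0.4216, -0.0581, 0.0292]
tcp_rot: [0.956, 0.032, 0.291, -0.011]
ft_force: [-1.0, -0.6, 0.1]
finger_gap: 0.0005
```

```bash
python3 - <<'E'
from h import *
from plant import *
s=observe(); print(s["position"],s["ft_force"],s["joint_pos"])
w=get_image("wrist")["color"][:,:,::-1]; s2=get_image("side")["color"][:,:,::-1]; 
cv2.imwrite("pics/c6.png",np.vstack([w[:300],cv2.resize(s2[130:280,195:475],(560,300),interpolation=cv2.INTER_CUBIC)]))
cv2.imwrite("pics/w6.png",w)
E
```

```text
[ 0.4216 -0.0581  0.0292] [-1.0424 -0.5724  0.0802] [-0.5483 -0.5373  2.351   0.4351  0.8766  0.7504]
```

View pics/c6.png

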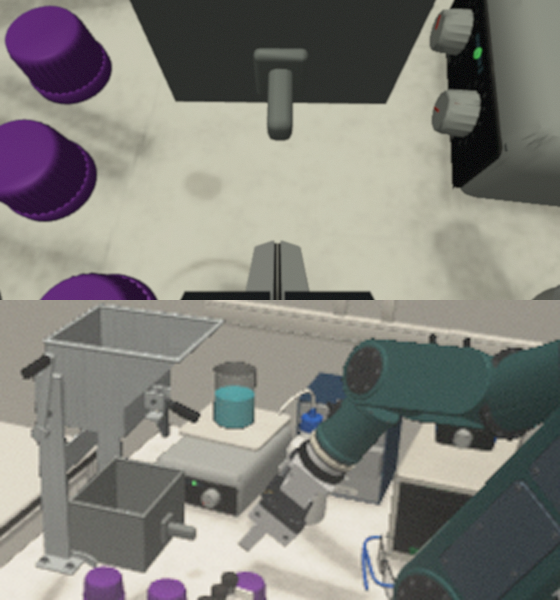

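```bash
python3 - <<'E'
from h import *
from plant import *
s=observe()
a=wz((174,101),0,s);b=wz((388,103),0,s); print("tray yaw-hop",np.arctan2(-(a-b)[0],(a-b)[1])-HY)
r=ori(44,HY); G=np.array([.5195,-.0535,.229])
P=tcp(G,r,.012)-r.apply([0,0,.09]); print(P,rel(P,r,s))
E
```

```text
tray yaw-hop 0.006184705431957073
[ 0.4654 -0.0561  0.2851] (array([ 178.7,    0.1, -188. ]), array([-0.014,  0.176,  0.014]))
```

>>> move_arm:
  motion:
    - [[22, 0, -24], [0, 0.02, 0]]
    - [[44, 0, -47], [0, 0.045, 0]]
    - [[67, 0, -71], [-0.005, 0.07, 0.005]]
    - [[90, 0, -94], [-0.007, 0.09, 0.007]]
    - [[112, 0, -118], [-0.01, 0.11, 0.01]]
    - [[134, 0, -141], [-0.012, 0.135, 0.012]]
    - [[157, 0, -165], [-0.014, 0.155, 0.014]]
    - [[179, 0, -188], [-0.014, 0.176, 0.014]]
  fingers: 40
  grip_force: 20

```text
clock: 9.88
position: [0.4663, -0.0557, 0.2875]
tcp_rot: [0.927, 0.022, 0.375, -0.009]
ft_force: [-0.2, 0.4, 0.2]
finger_gap: 0.04
```

```bash
python3 - <<'E'
from h import *
from plant import *
s=observe(); print(s["position"],s["ft_force"],s["joint_pos"])
w=get_image("wrist")["color"][:,:,::-1]; cv2.imwrite("pics/w7.png",w)
E
```

```text
[ 0.4663 -0.0557  0.2875] [-0.2324  0.37    0.2328] [-0.54   -0.6815  1.9789  0.4273  1.1986  0.9599]
```

View pics/w7.png

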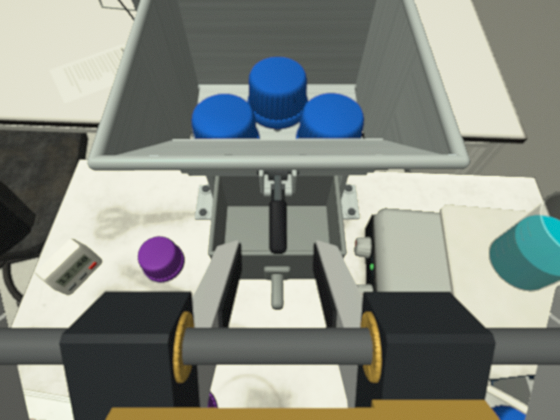

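The latch grip runs from (277,195) to (278,250), centred between the fingers.

```bash
python3 - <<'E'
from h import *
from plant import *
s=observe(); print(wz((278,226),.234,s), "rim",wz((92,165),.34,s),wz((465,163),.34,s))
r=ori(44,HY); G=np.array([.5195,-.0535,.229]); print(rel(tcp(G,r,.013),r,s))
E
```

```text
[ 0.5216 -0.0553  0.234 ] rim [0.4963 0.0366 0.34  ] [ 0.5071 -0.1489  0.34  ]
(array([-11.6,  -1.2,  96.5]), array([ 0.004, -0.014,  0.004]))
```

>>> move_arm:
  motion:
    - [[-3, 0, 14], [0, 0, 0]]
    - [[-6, 0, 28], [0, 0, 0]]
    - [[-9, 0, 42], [0, -0.01, 0]]
    - [[-11, 0, 56], [0, -0.014, 0]]
    - [[-11, 0, 68], [0, -0.014, 0]]
    - [[-11, 0, 79], [0, -0.014, 0]]
    - [[-11, 0, 88], [0, -0.014, 0]]
    - [[-11, 0, 96], [0, -0.014, 0]]

```text
clock: 10.6
position: [0.5293, -0.0539, 0.2194]
tcp_rot: [0.927, 0.023, 0.374, -0.007]
ft_force: [-0.3, 0.3, -0.0]
finger_gap: 0.0403
```

>>> move_arm:
  motion:
    - [[0, 0, 0], [0, 0, 0]]
    - [[0, 0, 0], [0, 0, 0]]
    - [[0, 0, 0], [0, 0, 0]]
    - [[0, 0, 0], [0, 0, 0]]
    - [[0, 0, 0], [0, 0, 0]]
    - [[0, 0, 0], [0, 0, 0]]
    - [[0, 0, 0], [0, 0, 0]]
    - [[0, 0, 0], [0, 0, 0]]
  fingers: 0

```text
clock: 11.27
position: [0.5294, -0.0533, 0.2203]
tcp_rot: [0.927, 0.023, 0.375, -0.007]
ft_force: [-1.4, 3.9, 2.4]
finger_gap: 0.0139
```

```bash
python3 - <<'E'
from h import *
from plant import *
s=observe(); print(s["position"],s["ft_force"],s["finger_gap"],s["joint_pos"])
# lift: rotate about pivot axis (hopper y) by a; pivot 46 mm up-forward of grip
q=R.from_quat(s["tcp_rot"]); ax=R.from_euler("z",HY).apply([0,1,0])
g=s["position"]-q.apply([0,0,.013]); pv=g+R.from_euler("z",HY).apply([.046*np.cos(np.radians(20)),0,.046*np.sin(np.radians(20))])
for a in (.1,.2,.3,.4,.45):
    d=R.from_rotvec(ax*a)  # +y rot: -x side rises
    gg=pv+d.apply(g-pv); p=gg-g; print(a,np.round(p*1000,1),rel(pv+d.apply(s["position"]-pv),d*q,s), "no turn",rel(s["position"]+p,q,s)[0])
E
```

```text
[ 0.5294 -0.0533  0.2203] [-1.3526  3.9219  2.4498] 0.013948173992786599 [-0.4153 -0.5047  2.0209  0.3896  0.9484  0.988 ]
0.1 [-1.4 -0.1  4.4] (array([ 0.8,  0. , -4.2]), array([ 0. , -0.1, -0. ])) no turn [ 2.1  0.  -4.1]
0.2 [-2.3 -0.1  8.9] (array([ 2. ,  0. , -8.2]), array([ 0.001, -0.2  , -0.   ])) no turn [ 4.6  0.  -8. ]
0.3 [-2.7 -0.1 13.5] (array([  3.6,   0. , -12.2]), array([ 0.001, -0.3  , -0.001])) no turn [  7.4   0.1 -11.6]
0.4 [-2.7 -0.1 18.1] (array([  5.6,   0.1, -15.9]), array([ 0.001, -0.4  , -0.001])) no turn [ 10.6   0.1 -14.9]
0.45 [-2.5 -0.1 20.4] (array([  6.7,   0.1, -17.7]), array([ 0.002, -0.45 , -0.001])) no turn [ 12.3   0.1 -16.4]
```

Gripped at 13.9 mm. I'll lift on the arc without turning the tool, which keeps clear of the leaning wall.

>>> move_arm:
  motion:
    - [[1, 0, -2], [0, 0, 0]]
    - [[2.1, 0, -4.1], [0, 0, 0]]
    - [[3.3, 0, -6], [0, 0, 0]]
    - [[4.6, 0, -8], [0, 0, 0]]
    - [[6, 0, -9.8], [0, 0, 0]]
    - [[7.4, 0, -11.6], [0, 0, 0]]
    - [[9, 0, -13.3], [0, 0, 0]]
    - [[10.6, 0, -14.9], [0, 0, 0]]

```text
clock: 11.93
position: [0.525, -0.0534, 0.2334]
tcp_rot: [0.928, 0.023, 0.371, -0.008]
ft_force: [6.4, 0.9, -7.9]
finger_gap: 0.0139
```

```bash
python3 - <<'E'
from h import *
from plant import *
s=observe(); print(s["position"],s["ft_force"],s["finger_gap"])
t0=cv2.imread("pics/top0.png"); t=get_image("top")["color"][:,:,::-1]; s0=cv2.imread("pics/side0.png"); si=get_image("side")["color"][:,:,::-1]
for n,a in (("t0",t0),("t",t),("s0",s0),("s",si)):
    h=cv2.inRange(cv2.cvtColor(a,cv2.COLOR_BGR2HSV),(100,150,60),(118,255,255)); roi=h[120:220,245:340] if n[0]=="t" else h[100:300,190:330]
    print(n,roi.sum()//255)
cv2.imwrite("pics/t8.png",t);cv2.imwrite("pics/s8.png",si)
# closing bar: dark blob in top
for n,a in (("t0",t0),("t",t)):
    m=(a.max(2)<60).astype(np.uint8)[118:215,205:255]; k,l,st,c=cv2.connectedComponentsWithStats(m)
    print(n,[(c[i]+[205,118],st[i,4]) for i in range(1,k) if st[i,4]>30])
E
```

```text
[ 0.525  -0.0534  0.2334] [ 6.4217  0.8987 -7.8802] 0.013927839926806941
t0 995
t 810
s0 0
s 493
t0 []
t []
```

>>> move_arm:
  motion:
    - [[2, 0, -2], [0, 0, 0]]
    - [[4, 0, -4], [0, 0, 0]]
    - [[6, 0, -5], [0, 0, 0]]
    - [[7, 0, -6], [0, 0, 0]]
    - [[7, 0, -6], [0, 0, 0]]
    - [[7, 0, -6], [0, 0, 0]]
    - [[7, 0, -6], [0, 0, 0]]
    - [[7, 0, -6], [0, 0, 0]]

```text
clock: 12.7
position: [0.5244, -0.0534, 0.2381]
tcp_rot: [0.93, 0.023, 0.368, -0.008]
ft_force: [6.6, 0.9, -8.8]
finger_gap: 0.014
```

```bash
cat > bar.py <<'E'
from h import *
from plant import *
def bar(img,cam="top"):
    out=[]
    for lean in range(5,75,3):
        a=np.radians(lean); v=[]
        for y in range(120,168,4):
            u,w=proj(cam,hop(60-115*np.sin(a),y,213+115*np.cos(a))); v.append(img[int(round(w)),int(round(u))].max())
        out.append((lean,int(np.median(v))))
    return out
E
python3 - <<'E'
from bar import *
s=observe(); print(s["position"],s["ft_force"],s["finger_gap"])
t0=cv2.imread("pics/top0.png"); t=get_image("top")["color"][:,:,::-1]; cv2.imwrite("pics/t9.png",t)
s0=cv2.imread("pics/side0.png"); si=get_image("side")["color"][:,:,::-1];cv2.imwrite("pics/s9.png",si)
for x,c in((t0,"top"),(t,"top"),(s0,"side"),(si,"side")): print(c,bar(x,c))
E
```

```text
[ 0.5244 -0.0534  0.2381] [ 6.6345  0.9397 -8.7662] 0.013994866818526134
top [(5, 173), (8, 61), (11, 62), (14, 159), (17, 210), (20, 209), (23, 210), (26, 208), (29, 208), (32, 206), (35, 201), (38, 197), (41, 184), (44, 170), (47, 165), (50, 180), (53, 192), (56, 199), (59, 204), (62, 207), (65, 208), (68, 209), (71, 211), (74, 210)]
top [(5, 185), (8, 220), (11, 220), (14, 220), (17, 220), (20, 220), (23, 220), (26, 219), (29, 219), (32, 216), (35, 212), (38, 209), (41, 195), (44, 177), (47, 176), (50, 188), (53, 202), (56, 212), (59, 177), (62, 73), (65, 71), (68, 70), (71, 69), (74, 99)]
side [(5, 96), (8, 59), (11, 57), (14, 62), (17, 133), (20, 132), (23, 137), (26, 131), (29, 131), (32, 131), (35, 129), (38, 130), (41, 130), (44, 129), (47, 130), (50, 130), (53, 131), (56, 130), (59, 130), (62, 131), (65, 132), (68, 133), (71, 129), (74, 129)]
side [(5, 156), (8, 156), (11, 158), (14, 156), (17, 140), (20, 136), (23, 135), (26, 132), (29, 133), (32, 131), (35, 131), (38, 132), (41, 131), (44, 131), (47, 130), (50, 130), (53, 131), (56, 134), (59, 139), (62, 129), (65, 59), (68, 56), (71, 88), (74, 144)]
```

The bar now sits at about 67°, so the floor is open. I'll release the lever and back out along the tool axis.

>>> move_arm:
  motion:
    - [[-5, 0, 6], [0, 0, 0]]
    - [[-9, 0, 11], [0, 0, 0]]
    - [[-12, 0, 14], [0, 0, 0]]
    - [[-12, 0, 14], [0, 0, 0]]
    - [[-12, 0, 14], [0, 0, 0]]
    - [[-12, 0, 14], [0, 0, 0]]
    - [[-12, 0, 14], [0, 0, 0]]
    - [[-12, 0, 14], [0, 0, 0]]

```text
clock: 13.47
position: [0.5261, -0.0535, 0.222]
tcp_rot: [0.929, 0.023, 0.369, -0.008]
ft_force: [-2.8, 2.8, 5.7]
finger_gap: 0.0138
```

>>> move_arm:
  motion:
    - [[0, 0, 0], [0, 0, 0]]
    - [[0, 0, 0], [0, 0, 0]]
    - [[0, 0, 0], [0, 0, 0]]
    - [[0, 0, -15], [0, 0, 0]]
    - [[0, 0, -35], [0, 0, 0]]
    - [[0, 0, -60], [0, 0, 0]]
    - [[0, 0, -85], [0, 0, 0]]
    - [[0, 0, -110], [0, 0, 0]]
  fingers: 40

```text
clock: 14.13
position: [0.4496, -0.057, 0.3015]
tcp_rot: [0.929, 0.023, 0.368, -0.008]
ft_force: [0.6, -0.2, 0.4]
finger_gap: 0.04
```

```bash
python3 - <<'E'
from bar import *
s=observe(); print(s["position"],s["ft_force"],s["finger_gap"],s["joint_pos"])
w=get_image("wrist")["color"][:,:,::-1]; t=get_image("top")["color"][:,:,::-1]; si=get_image("side")["color"][:,:,::-1]
for n,a in (("w",w),("t",t),("s",si)):
    cv2.imwrite(f"pics/{n}10.png",a)
    m=cv2.inRange(cv2.cvtColor(a,cv2.COLOR_BGR2HSV),(100,150,50),(118,255,255)); k,l,st,c=cv2.connectedComponentsWithStats(m)
    print(n,[(c[i].round().astype(int).tolist(),int(st[i,4])) for i in range(1,k) if st[i,4]>25])
print(bar(t)[17:])
# pre-push: tool down, jaws along x; closed; bar open at lean 67
y=157; r=ori(0,HY,0)
for roll in (np.pi/2,-np.pi/2):
    r=ori(0,HY,roll); P=hop(-46-60,y,232+130); print(roll,P,rel(P,r,s))
E
```

```text
[ 0.4496 -0.057   0.3015] [ 0.6391 -0.19    0.3968] 0.03998290901642596 [-0.5742 -0.7106  1.9569  0.4303  1.27    0.9525]
w [([247, 220], 1489), ([304, 221], 1228), ([503, 401], 923)]
t [([271, 175], 154), ([303, 175], 114), ([365, 261], 67), ([195, 360], 43)]
s [([351, 189], 34), ([265, 230], 106), ([402, 336], 70)]
[(56, 207), (59, 172), (62, 73), (65, 68), (68, 68), (71, 67), (74, 95)]
1.5707963267948966 [0.5156 0.1037 0.362 ] (array([  95.4, -157.2,    6.2]), array([-0.589, -0.592,  1.49 ]))
-1.5707963267948966 [0.5156 0.1037 0.362 ] (array([  95.4, -157.2,    6.2]), array([ 0.592, -0.589, -1.488]))
```

```bash
python3 - <<'E'
import cv2,numpy as np
w=cv2.imread("pics/w10.png");t=cv2.imread("pics/t10.png");s=cv2.imread("pics/s10.png")
f=lambda a,z:cv2.resize(a,z,interpolation=cv2.INTER_CUBIC)
cv2.imwrite("pics/c10.png",np.hstack([f(w[60:300,160:400],(400,400)),np.vstack([f(t[118:248,210:340],(400,300)),f(s[150:290,210:340],(400,300))])[:400]]) if 0 else np.hstack([f(w[60:310,170:400],(440,480)),np.vstack([f(t[125:225,230:340],(360,240)),f(s[190:275,225:340],(360,240))])]))
E
```

```text
(no output)
```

View pics/c10.png

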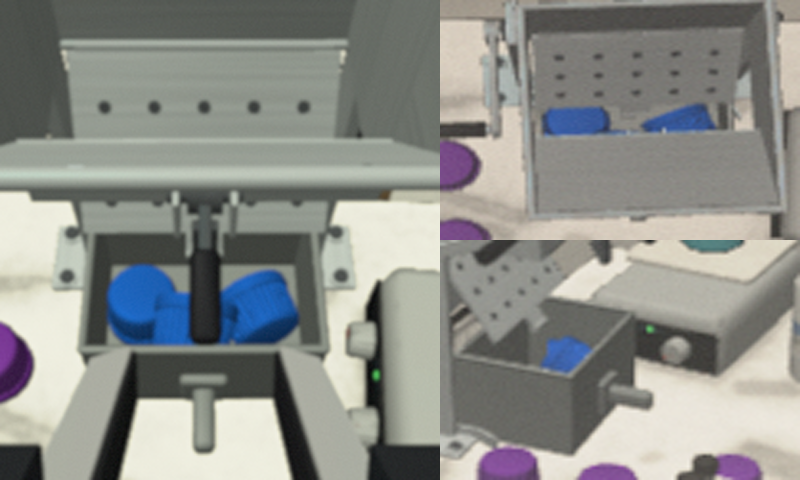

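All three caps are in the tray, the third partly behind the lever. The floor hangs empty and the lever is back down. Now I'll swing over to the closing bar, tool down with the jaw axis along x.

```bash
python3 - <<'E'
from h import *
from plant import *
s=observe(); print(rel(np.array([.41,.09,.40]),ori(0,HY,-np.pi/2),s))
E
```

```text
(array([  42.4, -149.4,  -93.7]), array([ 0.598, -0.59 , -1.488]))
```

>>> move_arm:
  motion:
    - [[0, -8, -20], [0.042, -0.042, -0.106]]
    - [[0, -16, -40], [0.085, -0.084, -0.212]]
    - [[3, -25, -60], [0.128, -0.126, -0.318]]
    - [[6, -35, -75], [0.17, -0.168, -0.425]]
    - [[10, -48, -85], [0.213, -0.21, -0.53]]
    - [[14, -62, -90], [0.256, -0.252, -0.637]]
    - [[18, -76, -94], [0.3, -0.295, -0.744]]
    - [[22, -90, -94], [0.34, -0.337, -0.85]]
  fingers: 0

```text
clock: 14.95
position: [0.3986, 0.03, 0.3851]
tcp_rot: [0.869, 0.462, 0.174, -0.002]
ft_force: [0.7, -0.9, 0.5]
finger_gap: 0.0002
```

```bash
python3 - <<'E'
from h import *
from plant import *
s=observe(); print(s["joint_pos"]); print(rel(np.array([.43,.09,.40]),ori(0,HY,-np.pi/2),s))
E
```

```text
[-0.2877 -0.451   1.5083  0.2542  1.8249  0.4021]
(array([68.8, -6.7,  5.3]), array([ 0.254, -0.249, -0.635]))
```

>>> move_arm:
  motion:
    - [[9, -1, 0], [0.032, -0.031, -0.08]]
    - [[18, -2, 0], [0.064, -0.062, -0.16]]
    - [[27, -3, 0], [0.095, -0.093, -0.238]]
    - [[36, -4, 0], [0.127, -0.125, -0.318]]
    - [[45, -5, 2], [0.159, -0.156, -0.397]]
    - [[54, -6, 3], [0.19, -0.187, -0.476]]
    - [[62, -7, 4], [0.222, -0.218, -0.556]]
    - [[69, -7, 5], [0.254, -0.249, -0.635]]

```text
clock: 15.62
position: [0.431, 0.0913, 0.3975]
tcp_rot: [0.688, 0.726, -0.003, -0.001]
ft_force: [-1.1, -0.3, -0.4]
finger_gap: 0.0004
```

```bash
python3 - <<'E'
from h import *
from plant import *
s=observe(); print(s["position"],s["joint_pos"]); r=ori(0,HY,-np.pi/2)
print(R.from_quat(s["tcp_rot"]).as_matrix())
for x,z in ((-85,300),(-85,235),(-72,235)): print(hop(x,157,z),rel(hop(x,157,z),r,s))
E
```

```text
[0.431  0.0913 0.3975] [ 0.0818 -0.1085  1.1836 -0.0027  2.0721  0.0273]
[[-0.0532  0.9986 -0.0054]
 [ 0.9986  0.0532 -0.0028]
 [-0.0025 -0.0055 -1.    ]]
[0.5366 0.1047 0.3   ] (array([  8. , 106.7,  96.9]), array([-0.006,  0.003,  0.005]))
[0.5366 0.1047 0.235 ] (array([  8.2, 107.1, 161.9]), array([-0.006,  0.003,  0.005]))
[0.5495 0.1054 0.235 ] (array([  8.1, 120.1, 161.8]), array([-0.006,  0.003,  0.005]))
```

>>> move_arm:
  motion:
    - [[1, 14, 20], [0, 0, 0]]
    - [[2, 28, 40], [0, 0, 0]]
    - [[3, 42, 60], [0, 0, 0]]
    - [[5, 56, 80], [0, 0, 0]]
    - [[6, 68, 100], [0, 0, 0]]
    - [[7, 80, 122], [-0.003, 0.002, 0.002]]
    - [[8, 90, 144], [-0.006, 0.003, 0.005]]
    - [[8, 97, 162], [-0.006, 0.003, 0.005]]

```text
clock: 16.28
position: [0.5265, 0.1045, 0.2293]
tcp_rot: [0.69, 0.724, -0.002, -0.002]
ft_force: [-0.4, -0.2, -0.5]
finger_gap: 0.0006
```

```bash
python3 - <<'E'
from h import *
from plant import *
s=observe(); print(s["position"],R.from_euler("z",-HY).apply(s["position"]-H0)*1000,s["ft_force"]); r=ori(0,HY,-np.pi/2)
for L in (67,60,50,40,30,20,10,7):
    a=np.radians(L); x=60-115*np.sin(a);z=213+115*np.cos(a)
    print(L,rel(hop(x-20.5,157,z-24),r,s))
E
```

```text
[0.5265 0.1045 0.2293] [-95.0167 157.2869 229.2817] [-0.3853 -0.2194 -0.5291]
67 (array([-0.3, 28.6, -4.8]), array([-0.006,  0.001,  0.001]))
60 (array([ -0.3,  34.8, -17.4]), array([-0.006,  0.001,  0.001]))
50 (array([ -0.4,  46.2, -33.9]), array([-0.006,  0.001,  0.001]))
40 (array([ -0.4,  60.3, -48.2]), array([-0.006,  0.001,  0.001]))
30 (array([ -0.4,  76.7, -59.7]), array([-0.006,  0.001,  0.001]))
20 (array([ -0.4,  94.8, -68.3]), array([-0.006,  0.001,  0.001]))
10 (array([ -0.5, 114.1, -73.6]), array([-0.006,  0.001,  0.001]))
7 (array([ -0.5, 120.1, -74.5]), array([-0.006,  0.001,  0.001]))
```

>>> move_arm:
  motion:
    - [[0, 14, -2], [0, 0, 0]]
    - [[0, 24, -3], [0, 0, 0]]
    - [[0, 29, -5], [0, 0, 0]]
    - [[0, 32, -11], [0, 0, 0]]
    - [[0, 35, -17.4], [0, 0, 0]]
    - [[0, 40, -26], [0, 0, 0]]
    - [[0, 46, -34], [0, 0, 0]]
    - [[0, 53, -41], [0, 0, 0]]

```text
clock: 16.95
position: [0.5794, 0.1074, 0.2718]
tcp_rot: [0.689, 0.724, -0.002, -0.002]
ft_force: [-4.6, 0.0, 1.0]
finger_gap: 0.0006
```

```bash
python3 - <<'E'
from bar import *
s=observe(); print(s["position"],R.from_euler("z",-HY).apply(s["position"]-H0)*1000,s["ft_force"],s["wrist_torque"]); r=ori(0,HY,-np.pi/2)
si=get_image("side")["color"][:,:,::-1]; print(bar(si,"side"))
for L in (45,40,30,20,15,10,8):
    a=np.radians(L); x=60-115*np.sin(a);z=213+115*np.cos(a)
    print(L,rel(hop(x-20.5,157,z-24),r,s))
E
```

```text
[0.5794 0.1074 0.2718] [-42.0506 157.619  271.7679] [-4.5523  0.0193  0.9775] [-0.0502  0.6106 -0.0176]
[(5, 162), (8, 162), (11, 161), (14, 162), (17, 145), (20, 139), (23, 140), (26, 137), (29, 137), (32, 132), (35, 135), (38, 138), (41, 110), (44, 123), (47, 142), (50, 148), (53, 145), (56, 127), (59, 130), (62, 136), (65, 138), (68, 137), (71, 150), (74, 175)]
45 (array([-0.6,  0.2,  1.4]), array([-0.005,  0.001,  0.002]))
40 (array([-0.6,  7.6, -5.4]), array([-0.005,  0.001,  0.002]))
30 (array([ -0.7,  24. , -16.9]), array([-0.005,  0.001,  0.002]))
20 (array([ -0.7,  42.1, -25.5]), array([-0.005,  0.001,  0.002]))
15 (array([ -0.7,  51.6, -28.6]), array([-0.005,  0.001,  0.002]))
10 (array([ -0.7,  61.4, -30.8]), array([-0.005,  0.001,  0.002]))
8 (array([ -0.7,  65.4, -31.4]), array([-0.005,  0.001,  0.002]))
```

Bar at about 42° with 4.6 N on the tool, working well.

>>> move_arm:
  motion:
    - [[0, 7, -5], [0, 0, 0]]
    - [[0, 14, -10.5], [0, 0, 0]]
    - [[0, 21, -15], [0, 0, 0]]
    - [[0, 28, -19.5], [0, 0, 0]]
    - [[0, 34, -22.5], [0, 0, 0]]
    - [[0, 40, -25], [0, 0, 0]]
    - [[0, 45, -26.5], [0, 0, 0]]
    - [[0, 50, -28], [0, 0, 0]]

```text
clock: 17.67
position: [0.6284, 0.1101, 0.3018]
tcp_rot: [0.689, 0.725, -0.003, -0.003]
ft_force: [-13.2, -0.7, 4.5]
finger_gap: 0.0006
```

>>> move_arm:
  motion:
    - [[0, 1, 0], [0, 0, 0]]
    - [[0, 2, -0.5], [0, 0, 0]]
    - [[0, 3, -1], [0, 0, 0]]
    - [[0, 4, -1], [0, 0, 0]]
    - [[0, 5, -1.3], [0, 0, 0]]
    - [[0, 6, -1.5], [0, 0, 0]]
    - [[0, 6.5, -1.5], [0, 0, 0]]
    - [[0, 7, -1.8], [0, 0, 0]]

```text
clock: 18.33
position: [0.6317, 0.1103, 0.303]
tcp_rot: [0.689, 0.725, -0.007, -0.006]
ft_force: [-12.8, -1.5, 1.6]
finger_gap: 0.0006
```

```bash
python3 - <<'E'
from bar import *
s=observe(); print(s["position"],R.from_euler("z",-HY).apply(s["position"]-H0)*1000,s["ft_force"],s["wrist_torque"])
si=get_image("side")["color"][:,:,::-1]; print(bar(si,"side")[:8])
E
```

```text
[0.6317 0.1103 0.303 ] [ 10.2552 157.9972 302.9605] [-12.8412  -1.4603   1.641 ] [-0.1707  2.1911 -0.0048]
[(5, 164), (8, 149), (11, 95), (14, 131), (17, 151), (20, 140), (23, 129), (26, 131)]
```

>>> move_arm:
  motion:
    - [[0, 4, -0.5], [0, 0, 0]]
    - [[0, 5, -0.7], [0, 0, 0]]
    - [[0, 5.5, -0.8], [0, 0, 0]]
    - [[0, 6, -1], [0, 0, 0]]
    - [[0, 6.5, -1], [0, 0, 0]]
    - [[0, 7, -1], [0, 0, 0]]
    - [[0, 7, -1], [0, 0, 0]]
    - [[0, 7, -1], [0, 0, 0]]

```text
clock: 19.05
position: [0.6394, 0.1107, 0.3033]
tcp_rot: [0.689, 0.725, -0.006, -0.006]
ft_force: [-1.6, 0.6, 0.5]
finger_gap: 0.0002
```

The force fell from 13 to 1.6 N, so the latch probably snapped. I'll back off and check.

>>> move_arm:
  motion:
    - [[0, -2, 0], [0, 0, 0]]
    - [[0, -5, 0], [0, 0, 0]]
    - [[0, -10, 0], [0, 0, 0]]
    - [[0, -16, 0], [0, 0, 0]]
    - [[0, -24, 0], [0, 0, 0]]
    - [[0, -34, 0], [0, 0, 0]]
    - [[0, -44, 0], [0, 0, 0]]
    - [[0, -54, 0], [0, 0, 0]]

```text
clock: 19.72
position: [0.5843, 0.1079, 0.3045]
tcp_rot: [0.689, 0.725, -0.006, -0.006]
ft_force: [-0.4, 0.2, 0.9]
finger_gap: 0.0004
```

```bash
python3 - <<'E'
from bar import *
s=observe(); print(s["position"],s["ft_force"])
si=get_image("side")["color"][:,:,::-1]; t=get_image("top")["color"][:,:,::-1]; cv2.imwrite("pics/s11.png",si);cv2.imwrite("pics/t11.png",t)
print(bar(si,"side"));print(bar(cv2.imread("pics/side0.png"),"side")[:6])
E
```

```text
[0.5843 0.1079 0.3045] [-0.3961  0.1938  0.8675]
[(5, 99), (8, 59), (11, 58), (14, 62), (17, 140), (20, 137), (23, 141), (26, 136), (29, 134), (32, 134), (35, 137), (38, 137), (41, 136), (44, 136), (47, 133), (50, 132), (53, 134), (56, 135), (59, 135), (62, 136), (65, 137), (68, 136), (71, 132), (74, 132)]
[(5, 96), (8, 59), (11, 57), (14, 62), (17, 133), (20, 132)]
```

The bar holds at its shut angle with nothing touching it. I'll retreat and do the final checks.

>>> move_arm:
  motion:
    - [[0, -20, -5], [0, 0, 0]]
    - [[0, -45, -12], [0, 0, 0]]
    - [[0, -70, -25], [0, 0, 0]]
    - [[0, -95, -40], [0, 0, 0]]
    - [[0, -120, -55], [0, 0, 0]]
    - [[0, -140, -70], [0, 0, 0]]
    - [[0, -155, -80], [0, 0, 0]]
    - [[0, -160, -85], [0, 0, 0]]

```text
clock: 20.48
position: [0.4242, 0.1001, 0.3962]
tcp_rot: [0.689, 0.725, -0.004, -0.003]
ft_force: [0.0, 1.0, 0.1]
finger_gap: 0.0004
```

```bash
python3 - <<'E'
from bar import *
s=observe(); print(s["position"],s["ft_force"])
si=get_image("side")["color"][:,:,::-1]; t=get_image("top")["color"][:,:,::-1]; cv2.imwrite("pics/s12.png",si);cv2.imwrite("pics/t12.png",t)
print(bar(si,"side")[:5])
s0=cv2.imread("pics/side0.png");t0=cv2.imread("pics/top0.png");c6=cv2.imread("pics/s10.png")
def d(a,b,x0,x1,y0,y1): return int((cv2.absdiff(a,b)[y0:y1,x0:x1].max(2)>50).sum())
print("rack side/top",d(si,s0,268,325,262,340),d(t,t0,158,228,245,282))
print("timer",d(si,s0,220,246,270,310),d(t,t0,176,204,185,215))
print("bottle",d(si,s0,333,362,182,245),d(t,t0,340,378,240,275))
print("latch region vs start",d(si,s0,265,297,170,200)); print("tray region vs just after dump",d(si,c6,222,325,215,275))
for n,a in(("t",t),("s",si)):
    m=cv2.inRange(cv2.cvtColor(a,cv2.COLOR_BGR2HSV),(100,150,50),(118,255,255)); k,l,st,c=cv2.connectedComponentsWithStats(m)
    print(n,[(c[i].round().astype(int).tolist(),int(st[i,4])) for i in range(1,k) if st[i,4]>25])
# tray front rim from side view: dark->light edges at home prediction
for x,y in((-84,80),(-84,-80),(36,80)): print((x,y),np.round(proj("side",hop(x,y,95)),1))
E
```

```text
[0.4242 0.1001 0.3962] [0.0344 0.9764 0.1376]
[(5, 93), (8, 58), (11, 56), (14, 63), (17, 128)]
rack side/top 144 2125
timer 0 101
bottle 0 0
latch region vs start 0
tray region vs just after dump 76
t [([365, 261], 47)]
s [([350, 189], 34), ([265, 230], 107), ([402, 337], 59)]
(-84, 80) [266.4 237.9]
(-84, -80) [287.2 214.4]
(36, 80) [228.9 230.1]
```

The rack check is blocked by the arm. I'll move aside and repeat it.

>>> move_arm:
  motion:
    - [[-30, 0, -8], [0, 0, 0]]
    - [[-60, 0, -15], [0, 0, 0]]
    - [[-90, 0, -20], [0, 0, 0]]
    - [[-120, 0, -25], [0, 0, 0]]
    - [[-150, 0, -30], [0, 0, 0]]
    - [[-180, 0, -35], [0, 0, 0]]
    - [[-205, 0, -40], [0, 0, 0]]
    - [[-220, 0, -40], [0, 0, 0]]

```text
clock: 21.25
position: [0.4383, -0.1226, 0.4333]
tcp_rot: [0.69, 0.724, -0.005, -0.005]
ft_force: [-0.5, 0.1, 0.1]
finger_gap: 0.0009
```

```bash
python3 - <<'E'
from bar import *
s=observe(); print(s["position"],s["ft_force"])
si=get_image("side")["color"][:,:,::-1]; t=get_image("top")["color"][:,:,::-1]
s0=cv2.imread("pics/side0.png");t0=cv2.imread("pics/top0.png")
for n,a in (("t0",t0[240:285,155:232]),("t",t[240:285,155:232]),("s0",s0[260:340,268:325]),("s",si[260:340,268:325])):
    m=(a.max(2)<70).astype(np.uint8);k,l,st,c=cv2.connectedComponentsWithStats(m); print(n,[(c[i].round(1).tolist(),int(st[i,4])) for i in range(1,k) if st[i,4]>12])
def d(a,b): return cv2.absdiff(a,b).max(2)
print((d(t,t0)[240:285,155:232]>50).sum(),(d(si,s0)[260:340,268:325]>50).sum(),"timer",(d(t,t0)[185:215,176:204]>50).sum())
E
```

```text
[ 0.4383 -0.1226  0.4333] [-0.5306  0.0915  0.1074]
t0 []
t []
s0 []
s []
0 199 timer 0
```

```bash
python3 -c "
from plant import *
print(hand_in())"
```

```text
the job is handed in; nothing more can be done
None
```

I slid the tray home, lifted the latch so the caps dropped, shut the floor again and handed the job in at about 21 s. However, one push on the tray may have broken the 120 N wrist-force limit.

**The hard push:** after releasing the handle, I nudged its end with closed fingers so the back stop would square the tray. I overdid it: the last reading was about 120.1 N at the wrist, right at the limit. I backed off at once. The peak between readings is unknown, so this may count as a fault.

**Last checks:**
- **Tray:** it stands against the back stop between its guides, square to about 0.3°. I measured this before the drop. In the side view afterwards, the tray area was almost unchanged from just after the caps fell.
- **Caps:** all three were seen in the tray after the floor dropped, and no blue shows in the hopper from above.
- **Floor:** the push force fell from about 13 N to 1.6 N as the latch snapped. The closing bar and latch look the same as at the start, with nothing touching them.
- **Bystanders:** the wash bottle, tube rack and timer are unchanged from above. The rack's side-view area shows about 200 changed pixels, which I put down to changes behind it but did not confirm.
- **Robot:** it touches nothing and stands clear of the hopper.

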